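# Bare the earth plate and clip on the sensor

## Robot

A 6-joint arm with a two-finger parallel gripper is mounted at the origin on the work surface. World frame = base frame: x ahead of the robot, y to its left, z up, the work surface at z = 0. Lengths are in m, angles in rad, forces in N, time in s.
With the tool pointing down it reaches from about 0.425 to 0.95 m from the base axis. Payload 3.5 kg.
Tool frame: the origin (TCP) lies at the very end of the fingers, on their centre line; the grasp point (between the pads) lies 19 mm behind it; z points along the fingers, y is the direction in which the jaws open and shut (so a half turn about z gives the same grasp; the last joint's range is limited). The gripper opens to 85 mm and grips with 20 to 120 N. Pads are 22 mm wide; open, the fingers measure 114 mm over their backs; the gripper's body (76 mm by 85 mm) begins 54 mm behind the grasp point. The pads swing forward as they close: fully open they stand 13 mm farther back than shut.
Start: joints at [-0.15, 0.286, 1.577, -0, 1.279, -0.15], TCP at [0.675, 0, 0.194] pointing down, gripper open.
Joint ranges: [-2.77, 2.77], [-0.9, 2.22], [0.21, 2.48], [-1.53, 4.67], [0.24, 2.81], [-2.84, 2.84]. Speed limits (rad/s): [2.79, 2.79, 3.14, 3.14, 3.14, 3.14].

## Interface

Orientations are given as a 3x3 rotation matrix whose columns are the frame's x, y, z axes.
In Python, from bench import env, eyes, job gives the robot as it stands.
- The arm moves only by the tool step_arm, never from a script. Its argument "commands" is a list of rows, each a list of 3 entries, a list of its own where there are three numbers: the shift along the tool's x, y, z in m, then the turn, a rotation vector about the tool's x, y, z in rad, then the gripper command: -1 is shut, 1 is fully open, values between are in proportion. A call has exactly 8 rows; each row shifts and turns the commanded pose from where the row before left it, along the tool's axes as they then stand; what a row does not reach is not made up. A row lasts 1/8 s, in which the tool goes at most 62.5 mm and 10.7 degrees, less where a joint would pass 70% of its speed; a pose out of reach is approached as far as the arm can. A call is refused whole if a number of a shift passes 0.0625 or a number of a turn 0.188, either way. A call with a gripper value outside its range is refused whole. The fingers move at their own pace and stop on an object; "grip_force" is the grip in N (left out, the last holds). Time passes only in rows, so rows that do not move let the fingers close, or fill a call up. It gives the time, the measured TCP pose, the force and the opening at its end, in the units of the state.
- env.read_state(): the state, without advancing time (a new reading comes with each control period).
- eyes.camera(name): name is "scene" or "side" or "wrist"; returns the picture (400x640x3 uint8, blue, green, red); there is no depth.
- eyes.camera_model(name): a dict with "fx", "fy", "cx", "cy" (pixels), "k1" (the pictures are not rectified: a ray, as slopes to the right and down, at radius r is drawn at 1 + k1 r^2 times it, then the intrinsics apply), "world_to_cam" (4x4, takes a point from world to camera coordinates); the wrist camera has in their place "T_tool_cam" (4x4, takes a point from camera to tool coordinates, whose origin is the TCP and whose axes are the flange's). Camera axes: x right, y up, looking along -z (the intrinsics and any distortion apply to the point x, -y, -z); pixel columns grow to the right and rows downward; lengths in m; the calibration is good to about 2 mm. A picture is of the moment at which its call begins: read the wrist's pose just before it. camera_model takes no time and is no camera call.
- job.finish_job(): hands the job in, once; it reports no verdict.
The state is a dict: "time": time; "q": joint angles; "joint_vel": joint speeds; "tau": joint torques, N m; "tcp_pos": TCP position; "tcp_rot": TCP orientation; "ft_force": force on the tool from outside, world axes, zero at the start; "torque": the same for the moment, N m; "finger_gap": opening from 0.0 (shut) to 1.0 (fully open).
Only numpy, scipy, OpenCV 4.12 (cv2) and the standard library are available. Lean on these libraries where they do the work, as an engineer would, in place of code of your own. Each camera call takes 0.05 s, during which the arm holds its last target. There are 200 camera calls.

## Task

The alternator on the test stand is to be checked. First slide the flat guard over the steel earth plate to the wide ends of its keyholes, lift it off its two studs and lay it flat, rib up, in the middle of the rubber mat without dropping it. Then squeeze the spring clip (the cordless sensor) open, lift it off its stow bracket, and let it close upright on the top edge of the earth plate, between the studs, with its jaws well down over the edge; leave everything else on the bench where it is.

Things in the scene. Friction and masses are not known exactly. Their poses are not given: they have to be found in the camera images.
- stand: fixed test stand, grey base 270 x 220 x 25 mm (x -55 to 215, y +-110), z up; origin on the bench below the middle of the earth plate: an upright steel plate in the plane x = 0, 6 mm thick (x), 100 long (y), top at 85 mm height. Alternator bolted on behind, x 85 to 212 mm, up to 158 mm height. Studs at x = 0, y = +70 and -70: see stud
- plate_edge (a point): middle of the top edge of the earth plate, 85 mm above the bench; axes as the stand's: y along the edge, x across its 6 mm thickness
- stud (a point): the stud at the stand's y = +70 mm, middle of its shoulder, 94 mm above the bench (the other, alike, is at y = -70). Below: post 26 mm thick, on which the guard rests. Above: neck 8 mm thick and 8 mm high, then head 14 mm wide and 4 mm high
- guard: loose guard, 0.3 kg: aluminium plate 64 (x) x 210 (y) x 5 mm, origin at the centre of its underside, z up. Starts on the posts at 94 mm height, above the earth plate, with 3 mm play under the stud heads. Two keyholes along y: 10 mm slots with the studs now at the guard's y = -82 and +58; wide ends 24 mm square centred at y = -58 and +82 mm
- guard_rib (a point): middle of the black rib to grasp on the guard, 28 mm above its underside; rib 14 mm thick (guard x), 70 long (y), from 5 to 41 mm above the underside. To free the guard move it 24 mm along its own -y (its origin then at y = -12 in the stand's frame; 5 mm to spare; 7 mm too far catches again), then lift straight up
- mat: fixed black rubber mat flat on the bench, 260 mm (x) x 170 mm (y), 3 mm thick, origin at the centre of its underside
- rack: fixed stow bracket: steel foot 170 x 200 x 12 mm (x -50 to 120 from the origin) with an upright plate in the plane x = 0, 6 mm thick (x), 120 long (y), top edge 70 mm above the bench; origin on the bench below the middle of the plate
- clip: loose sprung clip, 0.1 kg, like a big clothes-peg 95 mm high, 34 wide, upright on the bracket's edge. Origin at the pivot, z up to the handles, x the squeezing direction, y along the gripped edge. Jaws reach 42 mm below the pivot; the edge is 18 below it at start; the 11 mm pivot barrel limits the depth. Grey 28 mm sensor box on the -x jaw. Frame of the -x half: leans 0.2 rad when squeezed
- clip_bar (a point): middle of the -x handle bar (black, round, 10 mm thick, 30 long along y), 48 mm above the pivot and 22 mm to its -x; the other bar mirrors it at +x. Outside width over both: 54 mm on a 6 mm edge, 34 mm when squeezed to the stop (7 N at first, 12 N at the stop: any firm grip reaches it). The pivot stays midway between the fingers
- clip_jaw (a joint): opening angle of the clip (rad): about 0 when closed on a 6 mm edge, -0.1 when shut on nothing, 0.4 at the stop when squeezed (jaw tips then about 22 mm apart)
- screwdriver: screwdriver, 200 mm long, lying loose on the bench; not part of the job; origin at the middle of its underside
- wrench: open spanner, 190 mm long, lying loose on the bench; not part of the job; origin at the middle of its underside
- pulley: grooved steel pulley, 68 mm across and 28 mm high, loose on the bench; not part of the job; origin at the middle of its underside
- bearing: steel ring bearing, 52 mm across and 16 mm high, loose on the foot of the bracket behind its plate; not part of the job; origin at the middle of its underside
- bush: brass tube, 34 mm across and 30 mm high, loose on the foot of the bracket behind its plate; not part of the job; origin at the middle of its underside
Things that resemble listed ones, but are neither listed nor needed, are in the scene too. There is more than one size of the guard; the job needs the larger.

How it is judged:
On the way, in this order (a step that is already met when the one before it is completed fails the run):
1. the guard is off its studs, lifted at least 15 mm (z of guard in the frame of stand above 0.109 m), for 0.1 s.
2. the guard lies flat on the mat, let go (horizontal distance between guard and mat below 0.06 m and height (world z) of guard below 0.009 m and angle between guard's own z axis and vertical below 0.06 rad and contact force between the fingers and guard below 0.1 N), for 0.2 s.
3. the clip, squeezed open, is lifted off its bracket (value of joint clip_jaw above 0.15 rad and z of clip in the frame of rack above 0.115 m), for 0.1 s.
At the end, for the whole second after the job is handed in: Guard flat (0.06 rad), rib up, at rest, its centre within 60 mm of the mat's centre. Clip at rest, closed on the earth plate's edge (angle under 0.08, contact over 2 N), upright within 0.2 rad, pivot within 40 mm of the edge's middle along it, 9 mm across, under 28 mm above (horizontal distance between guard and mat below 0.06 m and height (world z) of guard below 0.009 m and angle between guard's own z axis and vertical below 0.06 rad and z of clip in the frame of plate_edge between 0 and 0.028 m and x of clip in the frame of plate_edge between -0.009 and 0.009 m and y of clip in the frame of plate_edge between -0.04 and 0.04 m and angle between clip's own z axis and vertical below 0.2 rad and value of joint clip_jaw below 0.08 rad and contact force between clip and stand above 2 N and linear speed of each of clip, guard below 0.02 m/s); the robot touches nothing.
It fails at once if the guard is dropped (faster than 0.6 m/s within 30 mm of the bench) (height (world z) of guard below 0.03 m and linear speed of guard above 0.6 m/s).
It fails at once if the clip falls below the bracket's and the plate's height onto the bench (pivot under 50 mm height) (height (world z) of clip below 0.05 m).
It fails at once if another thing on the bench is moved more than 30 mm (distance of any of screwdriver, wrench, pulley, bearing, bush from where it was at the start of the episode above 0.03 m).
It also fails if it takes over 54 s, if anything falls off the work surface, if the arm or the gripper's body presses on something with over 40 N, if the wrist force passes 120 N, or if a joint passes its speed limit or range.

## Working session

There is one attempt and no reset: what is moved stays moved. The work goes in short steps, Python scripts to look and compute and a tool call to move; the robot and the scene stay as the last step left them, time stands still between calls to the robot, and variables do not carry over. Pictures are saved under pics/ and viewed, about 8 in all and at most 12, crops included, and the job is handed in when it is done.

Besides the shell and the picture viewer there is one more tool, called after "Call:" by a JSON object that holds its "api" and its "payload". step_arm: Moves the arm, as the interface text tells. Its arguments: {"type":"object","properties":{"commands":{"type":"array"},"grip_force":{"type":"number"}},"required":["commands"]}

```bash
mkdir -p pics; python3 - <<'E'
from bench import env, eyes, job
import cv2,numpy as np
s=env.read_state();print(s['time'],s['tcp_pos'],s['tcp_rot'],s['finger_gap'])
for n in ['scene','side','wrist']:
    im=eyes.camera(n);cv2.imwrite(f'pics/{n}0.png',im)
    print(n,{k:np.round(v,4).tolist() for k,v in eyes.camera_model(n).items()})
E
```

```text
0.0 [6.74242535e-01 1.66372190e-04 1.92724292e-01] [[-2.49004506e-05  9.99997162e-01 -2.38246785e-03]
 [ 9.99999927e-01  2.58100044e-05  3.81739602e-04]
 [ 3.81800010e-04 -2.38245817e-03 -9.99997089e-01]] 1.0001131834744088
scene {'fx': 449.7764, 'fy': 449.7764, 'cx': 321.0658, 'cy': 201.4628, 'k1': -0.1126, 'world_to_cam': [[0.8012, 0.5983, -0.0102, -0.4677], [-0.3851, 0.5285, 0.7565, 0.0925], [0.458, -0.6022, 0.6539, -1.3574], [0.0, 0.0, 0.0, 1.0]]}
side {'fx': 443.8465, 'fy': 443.8465, 'cx': 324.762, 'cy': 203.4195, 'k1': -0.1016, 'world_to_cam': [[0.7363, -0.6766, 0.0019, -0.3766], [0.4198, 0.459, 0.783, -0.3222], [-0.5307, -0.5757, 0.622, -0.924], [0.0, 0.0, 0.0, 1.0]]}
wrist {'fx': 352.4725, 'fy': 352.4725, 'cx': 321.6922, 'cy': 199.867, 'k1': -0.0358, 'T_tool_cam': [[-0.0007, 0.9625, 0.2713, 0.0698], [1.0, 0.0006, 0.0002, 0.0001], [0.0001, 0.2713, -0.9625, -0.1803], [0.0, 0.0, 0.0, 1.0]]}
```

View pics/scene0.png

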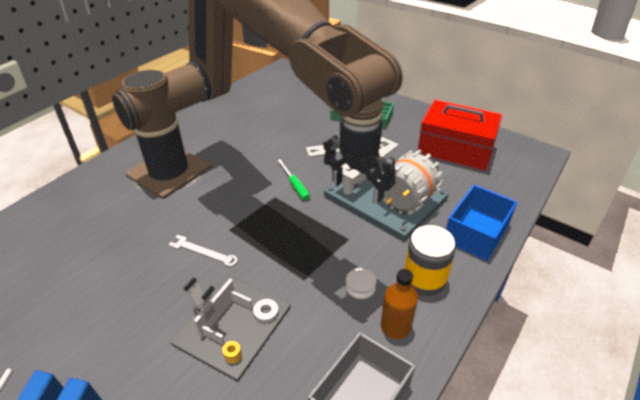

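View pics/side0.png

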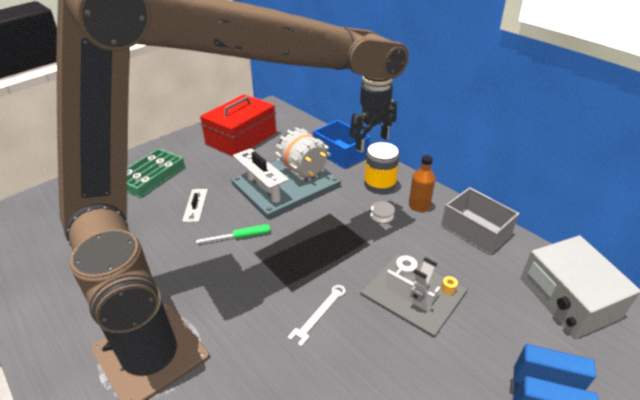

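The scene view shows the mat around (290,237) and the rack with the clip at (215,310). The side view shows the stand at (285,180), with two guard-like plates. The one at (260,165) is raised on the stand with a dark rib and is the larger, so it is the one needed. The one at (195,205) is small and lies on the bench, so it is the decoy. I'll confirm with an enlarged crop.

```bash
cat > h.py <<'E'
from bench import env, eyes, job
import cv2,numpy as np
def ray(n,px,tool=None):
    m=eyes.camera_model(n);K=np.array([[m['fx'],0,m['cx']],[0,m['fy'],m['cy']],[0,0,1]])
    p=np.array([px],float).reshape(-1,1,2)
    u=cv2.undistortPoints(p,K,np.array([m['k1'],0,0,0,0])).reshape(-1,2)
    d=np.c_[u[:,0],-u[:,1],-np.ones(len(u))]
    if 'world_to_cam' in m: T=np.linalg.inv(m['world_to_cam'])
    else:
        s=tool; W=np.eye(4);W[:3,:3]=s['tcp_rot'];W[:3,3]=s['tcp_pos'];T=W@m['T_tool_cam']
    return T[:3,3],d@T[:3,:3].T
def plane(n,px,z,tool=None):
    o,d=ray(n,px,tool);return o+d*((z-o[2])/d[:,2])[:,None]
def two(r1,r2):
    (o1,d1),(o2,d2)=r1,r2;out=[]
    for a,b in zip(d1,d2):
        t=np.linalg.lstsq(np.c_[a,-b],o2-o1,rcond=None)[0]
        p,q=o1+t[0]*a,o2+t[1]*b;out.append(np.r_[(p+q)/2,np.linalg.norm(p-q)])
    return np.array(out)
def proj(n,P,tool=None):
    m=eyes.camera_model(n)
    if 'world_to_cam' in m:T=np.array(m['world_to_cam'])
    else:
        W=np.eye(4);W[:3,:3]=tool['tcp_rot'];W[:3,3]=tool['tcp_pos'];T=np.linalg.inv(W@m['T_tool_cam'])
    P=np.atleast_2d(P);c=P@T[:3,:3].T+T[:3,3];x=c[:,0]/-c[:,2];y=-c[:,1]/-c[:,2];f=1+m['k1']*(x*x+y*y)
    return np.c_[m['fx']*x*f+m['cx'],m['fy']*y*f+m['cy']]
E
python3 - <<'E'
from h import *
a=cv2.imread('pics/scene0.png');b=cv2.imread('pics/side0.png')
A=cv2.resize(b[135:215,170:350],None,fx=4.4,fy=4.4,interpolation=3)[:,:800]
B=cv2.resize(a[265:380,160:300],None,fx=2.1,fy=2.1,interpolation=3);C=cv2.resize(b[250:335,350:480],None,fx=2.8,fy=2.8,interpolation=3)
o=np.zeros((600,800,3),np.uint8);o[:A.shape[0],:A.shape[1]]=A;y=355
o[y:y+B.shape[0],:B.shape[1]]=B;o[y:y+C.shape[0],400:400+C.shape[1]]=C
print(A.shape,B.shape,C.shape)
cv2.imwrite('pics/c1.png',o)
for n,im in(('scene',a),('side',b)):
    m=(im.max(2)<32).astype(np.uint8)*255
    m=cv2.morphologyEx(m,cv2.MORPH_OPEN,np.ones((5,5)))
    for c in cv2.findContours(m,0,2)[0]:
        if 1500<cv2.contourArea(c)<8000:
            q=cv2.approxPolyDP(c,6,True)[:,0]; print(n,cv2.contourArea(c),q.tolist());print(np.round(plane(n,q,.003),3).tolist())
E
```

```text
(352, 792, 3) (242, 294, 3) (238, 364, 3)
```

View pics/c1.png

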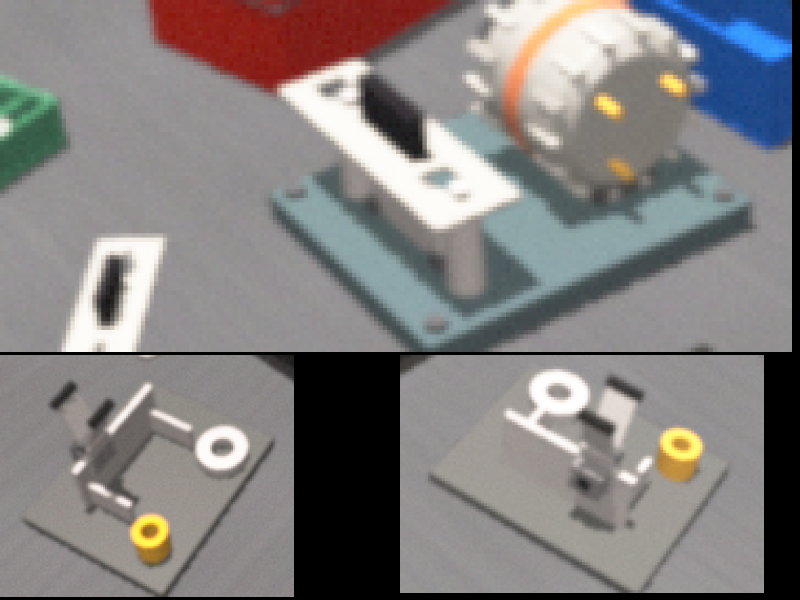

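View pics/wrist0.png

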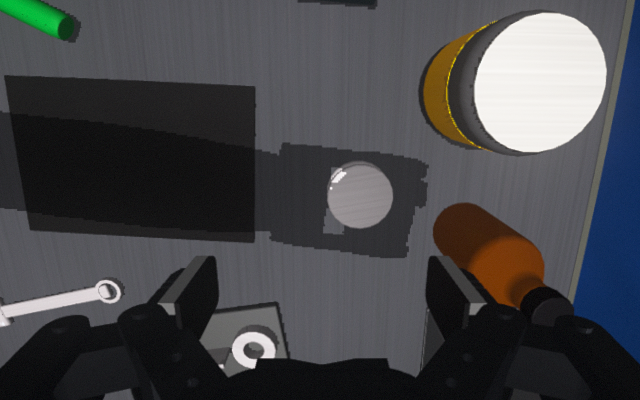

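```bash
python3 - <<'E'
from h import *
s=env.read_state()
R=lambda v:np.round(v,4).tolist()
def quad(t,P):
    e=np.linalg.norm(np.roll(P,-1,0)-P,axis=1);a=[np.degrees(np.arctan2(*(np.roll(P,-1,0)-P)[i][1::-1])) for i in range(4)]
    print(t,'ctr',R(P.mean(0)),'edges',R(e),'ang',np.round(a,1)); 
g=[(233.6,155),(253,148.6),(288.2,178.2),(269.3,186.8)]
quad('guard',plane('side',g,.099))
quad('mat wrist',plane('wrist',[(6,76),(255,86),(254,242),(30,229)],.003,s))
quad('mat side',plane('side',[(257,252),(338,213),(369,241),(284,285)],.003))
quad('mat scene',plane('scene',[(232,233),(277,199),(347,238),(304,275)],.003))
rs=[(171.9,342.6),(237.6,379.3),(290,305.5),(230.5,279.3)]
quad('rack scene',plane('scene',rs,.012));print(R(plane('scene',rs,.012)))
rd=[(360.7,292.9),(433.9,332),(466.8,289.3),(396.4,254.6)]
quad('rack side',plane('side',rd,.012));print(R(plane('side',rd,.012)))
print('plate top scene',R(plane('scene',[(197.1,319.8),(231.4,279.3)],.07)))
print('bars',R(two(ray('scene',[(191,285),(208.6,293)]),ray('side',[(420.4,273.9),(430.4,261.8)]))), R(two(ray('scene',[(191,285),(208.6,293)]),ray('side',[(430.4,261.8),(420.4,273.9)]))))
# stand base corners in side: crop (272,200),(425,352),(750,215) z .025
print('stand',R(plane('side',[(170+272/4.4,135+200/4.4),(170+425/4.4,135+350/4.4),(170+750/4.4,135+205/4.4)],.025)))
E
```

```text
guard ctr [0.5224, 0.2945, 0.099] edges [0.0666, 0.2016, 0.0648, 0.2081] ang [ -8.6 -95.6 177.1  84.9]
mat wrist ctr [0.4732, 0.0073, 0.003] edges [0.2579, 0.1688, 0.2593, 0.1675] ang [ -3.  -93.3 176.7  86.2]
mat side ctr [0.4798, 0.0098, 0.003] edges [0.2704, 0.1435, 0.269, 0.1383] ang [ -5.9 -98.2 173.   82.3]
mat scene ctr [0.4761, 0.0082, 0.003] edges [0.1701, 0.2424, 0.1589, 0.235] ang [  88.2   -2.5  -94.6 -179.7]
rack scene ctr [0.5575, -0.273, 0.012] edges [0.1655, 0.195, 0.1581, 0.1933] ang [   8.6   98.7 -170.7  -83.5]
[[0.4886, -0.3816, 0.012], [0.6522, -0.3568, 0.012], [0.6226, -0.1641, 0.012], [0.4666, -0.1896, 0.012]]
rack side ctr [0.5489, -0.2739, 0.012] edges [0.1905, 0.1586, 0.1962, 0.1624] ang [ -78.6    7.1  100.2 -170.8]
[[0.4506, -0.1918, 0.012], [0.4882, -0.3786, 0.012], [0.6456, -0.3591, 0.012], [0.6109, -0.166, 0.012]]
plate top scene [[0.5276, -0.3315, 0.07], [0.5091, -0.2172, 0.07]]
bars [[0.5016, -0.3076, 0.134, 0.002], [0.5445, -0.301, 0.1355, 0.0024]] [[0.5214, -0.3159, 0.1604, 0.0027], [0.5249, -0.2917, 0.1071, 0.0076]]
stand [[0.4709, 0.3851, 0.025], [0.4518, 0.1778, 0.025], [0.7167, 0.1515, 0.025]]
```

The crop confirms the guard: 64 x 208 mm at z = 99 mm, resting on the studs, so it is the larger one. The plate on the bench is about half that size. The wide hole is inward at the near-right end, so guard -y points towards the rack. Clip bars: 43.5 mm apart at z = 0.135, against 44 mm and 0.136 expected. The mat measures 259 x 168 mm.

I'll move above the guard.

Call:
{"api": "step_arm", "payload": {"commands": [[[0.05,-0.025,0],[0,0,0],1],[[0.05,-0.025,0],[0,0,0],1],[[0.05,-0.025,0],[0,0,0],1],[[0.05,-0.025,0],[0,0,0],1],[[0.05,-0.025,0],[0,0,0],1],[[0.044,-0.027,0],[0,0,0.047],1],[[0,0,0],[0,0,0.047],1],[[0,0,0],[0,0,0],1]], "grip_force": 60}}

```text
time: 1.15
tcp_pos: [0.5224, 0.2946, 0.1938]
tcp_rot: [[0.092, 0.996, -0.0], [0.996, -0.092, -0.0], [-0.0, -0.0, -1.0]]
ft_force: [-0.5, -0.1, -0.6]
finger_gap: 0.999
```

```bash
python3 - <<'E'
from h import *
s=env.read_state();im=eyes.camera('wrist');cv2.imwrite('pics/w1.png',im)
c=eyes.camera('scene');cv2.imwrite('pics/s1.png',c)
print(s['time'],s['tcp_pos'],np.round(s['tcp_rot'],4).tolist(),np.round(s['q'],2))
E
```

```text
1.15 [0.52238457 0.29455161 0.19379954] [[0.092, 0.9958, -0.0005], [0.9958, -0.092, -0.0003], [-0.0003, -0.0005, -1.0]] [ 0.34  0.12  1.77 -0.    1.25  0.44]
```

View pics/w1.png

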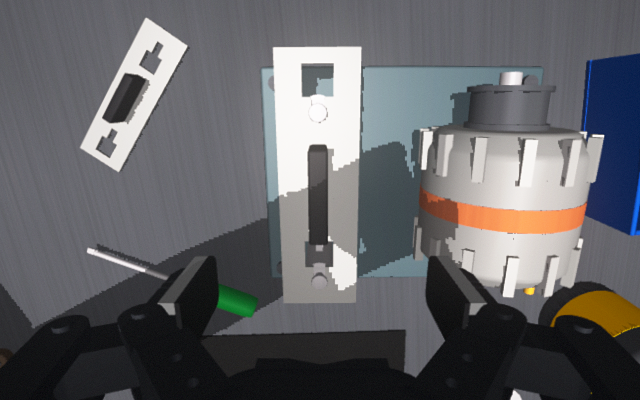

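The wrist view shows the guard with corners at (274,48), (361,47), (355,303) and (284,303), stud heads at (318,110) and (319,282), and the rib from (318,147) to (317,244). The wide hole is on the outer side at the top and the inner side at the bottom, so guard -y points down in the image, as expected.

```bash
python3 - <<'E'
from h import *
s=env.read_state();im=cv2.imread('pics/w1.png')
R=lambda v:np.round(v,4).tolist()
G=plane('wrist',[(274,48),(361,47),(355,303),(284,303)],.099,s);print('g',R(G),R(G.mean(0)))
S=plane('wrist',[(318,110),(319,282)],.106,s);print('studs',R(S),R(S.mean(0)),np.linalg.norm(S[0]-S[1]),np.degrees(np.arctan2(*(S[0]-S[1])[1::-1])))
B=plane('wrist',[(309.5,146),(328,146),(307,242),(327,242)],.135,s);print('rib',R(B),R(B.mean(0)))
W=np.array(s['tcp_rot'])
for n,v in(('guard',G.mean(0)),('rib',B.mean(0))):print(n,'tool offset',R(W.T@(v-s['tcp_pos'])))
h=plane('wrist',[(90,250),(220,300),(250,315)],.01,s);print('driver',R(h))
E
```

```text
g [[0.4985, 0.4036, 0.099], [0.5616, 0.3983, 0.099], [0.5427, 0.1885, 0.099], [0.48, 0.1944, 0.099]] [0.5207, 0.2962, 0.099]
studs [[0.5262, 0.3569, 0.106], [0.5133, 0.2161, 0.106]] [0.5198, 0.2865, 0.106] 0.14135151659831258 84.77251119502193
rib [[0.5186, 0.3345, 0.135], [0.531, 0.3334, 0.135], [0.5095, 0.2653, 0.135], [0.5241, 0.2639, 0.135]] [0.5208, 0.2993, 0.135]
guard tool offset [0.0023, -0.0025, 0.0948]
rib tool offset [0.0054, -0.0027, 0.0588]
driver [[0.2516, 0.2267, 0.01], [0.3894, 0.1505, 0.01], [0.4215, 0.1273, 0.01]]
```

Call:
{"api": "step_arm", "payload": {"commands": [[[0.003,-0.0025,0.02],[0,0,0],1],[[0,0,0.03],[0,0,0],1],[[0,0,0.025],[0,0,0],1],[[0,0,0.013],[0,0,0],1],[[0,0,0],[0,0,0],-1],[[0,0,0],[0,0,0],-1],[[0,0,0],[0,0,0],-1],[[0,0,0],[0,0,0],-1]], "grip_force": 60}}

```text
time: 2.25
tcp_pos: [0.5213, 0.2975, 0.1071]
tcp_rot: [[0.094, 0.996, 0.002], [0.996, -0.094, 0.001], [0.001, 0.002, -1.0]]
ft_force: [-0.2, -0.2, 0.4]
finger_gap: 0.145
```

Call:
{"api": "step_arm", "payload": {"commands": [[[0,0,0],[0,0,0],-1],[[-0.004,0,0],[0,0,0],-1],[[-0.005,0,0],[0,0,0],-1],[[-0.005,0,0],[0,0,0],-1],[[-0.005,0,0],[0,0,0],-1],[[-0.005,0,0],[0,0,0],-1],[[0,0,0],[0,0,0],-1],[[0,0,0],[0,0,0],-1]]}}

```text
time: 3.25
tcp_pos: [0.5186, 0.2734, 0.1062]
tcp_rot: [[0.094, 0.996, 0.0], [0.996, -0.094, 0.0], [0.0, 0.0, -1.0]]
ft_force: [-0.7, 0.7, -0.7]
finger_gap: 0.003
```

```bash
python3 - <<'E'
from h import *
s=env.read_state();im=eyes.camera('wrist');cv2.imwrite('pics/w2.png',im);print(s['tcp_pos'])
b=eyes.camera('side');cv2.imwrite('pics/d2.png',b)
o=np.zeros((560,800,3),np.uint8)
o[:,:400]=cv2.resize(im[20:300,220:420],(400,560));o[:400,400:]=cv2.resize(b[130:210,220:300],(400,400),interpolation=3);cv2.imwrite('pics/c2.png',o)
E
```

```text
[0.51858174 0.27336988 0.10616988]
```

View pics/c2.png

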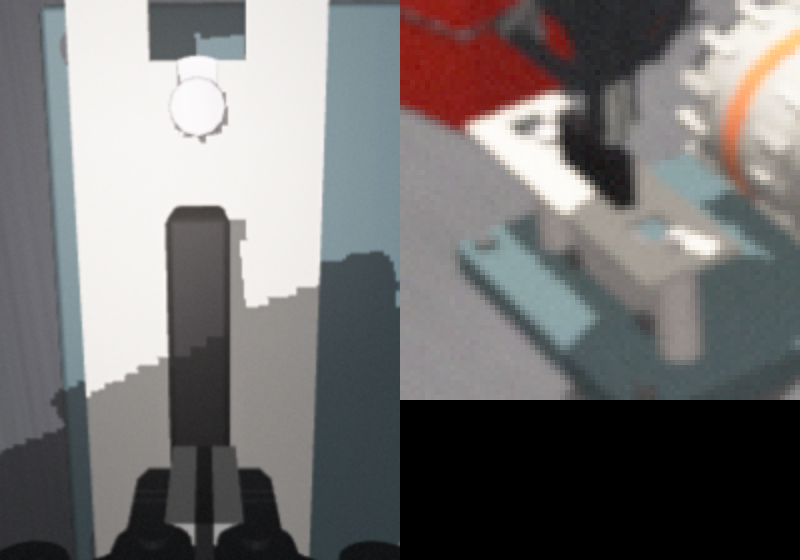

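The grasp failed: the gap is 0.003 and the guard has not moved (the rib's far end still measures y = 0.334). Before trying again I'll look at where the fingers are relative to the rib.

```bash
python3 - <<'E'
from h import *
s=env.read_state();im=cv2.imread('pics/w2.png');b=cv2.imread('pics/d2.png');a=eyes.camera('scene');cv2.imwrite('pics/s2.png',a)
print(proj('scene',s['tcp_pos']),proj('side',s['tcp_pos']),proj('wrist',s['tcp_pos'],s),np.round(s['q'],3))
r=lambda z:[.5208,.2993,z]
u=np.array([-.0923,-.9957,0])*.035
for z in(.099,.135):
    P=np.array([r(z)+u,r(z)-u]);print(z,[np.round(proj(n,P,s),0).tolist() for n in('scene','side','wrist')])
o=np.zeros((600,800,3),np.uint8)
o[:300,:400]=cv2.resize(im[180:330,220:420],(400,300),interpolation=3)
o[:300,400:]=cv2.resize(b[130:190,230:310],(400,300),interpolation=3)
o[300:,:400]=cv2.resize(a[130:205,310:410],(400,300),interpolation=3)
cv2.imwrite('pics/c3.png',o)
E
```

```text
[[361.82770109 157.97648378]] [[263.15611721 167.71362188]] [[321.69608562 233.32592757]] [0.312 0.181 1.872 0.    1.089 0.406]
0.099 [[[360.0, 162.0], [375.0, 151.0]], [[265.0, 171.0], [253.0, 161.0]], [[321.0, 244.0], [321.0, 118.0]]]
0.135 [[[360.0, 151.0], [376.0, 140.0]], [[264.0, 161.0], [252.0, 151.0]], [[321.0, 273.0], [321.0, 123.0]]]
```

View pics/c3.png

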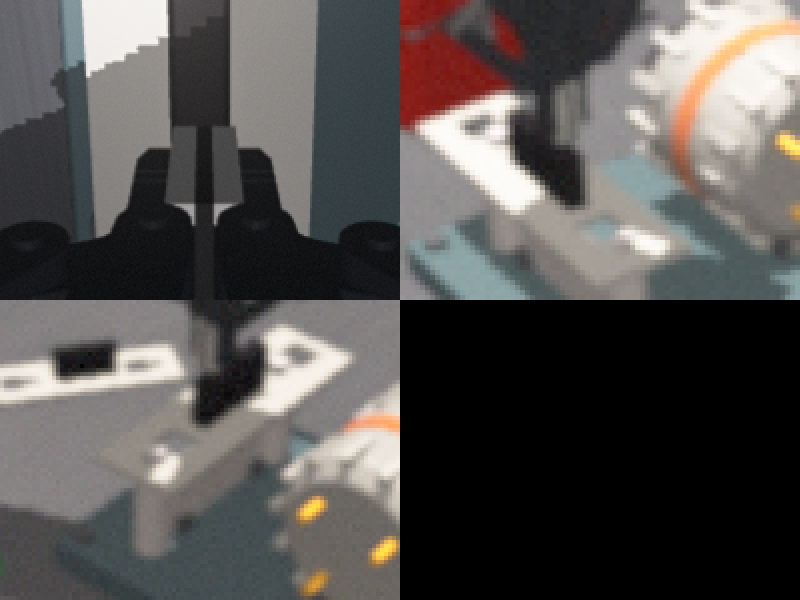

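```bash
python3 - <<'E'
from h import *
for off in(.013,.054):
  P=np.array([[.674-.05,0,.193+off],[.674+.05,0,.193+off]])
  print(off,proj('side',P).round(0).tolist(),proj('scene',P).round(0).tolist())
b=cv2.imread('pics/side0.png');a=cv2.imread('pics/scene0.png')
o=np.zeros((500,800,3),np.uint8)
o[:400,:400]=cv2.resize(b[80:180,330:430],(400,400),interpolation=3);o[:400,400:]=cv2.resize(a[120:220,310:410],(400,400),interpolation=3)
cv2.imwrite('pics/c4.png',o)
E
```

```text
0.013 [[358.0, 164.0], [384.0, 150.0]] [[336.0, 198.0], [377.0, 217.0]]
0.054 [[358.0, 150.0], [385.0, 136.0]] [[336.0, 182.0], [378.0, 201.0]]
```

View pics/c4.png

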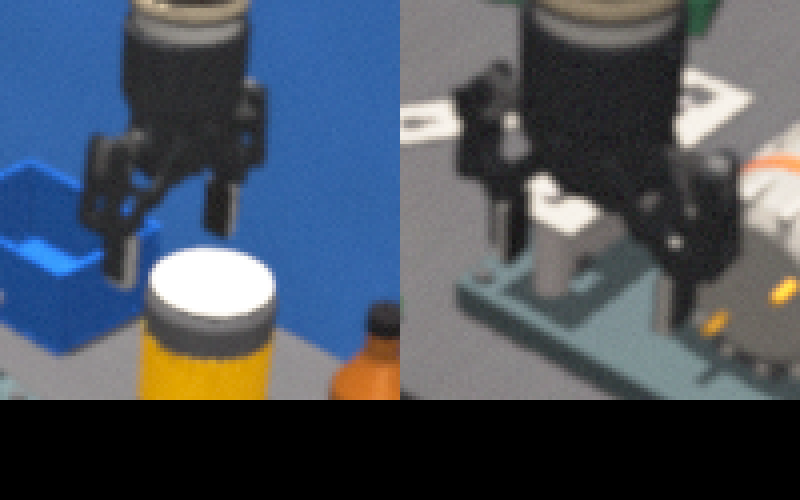

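The start pictures from both fixed cameras and the wrist view agree. The real fingertips sit about 39 mm (shut) to 53 mm (open) behind the reported TCP. So I closed above the rib, and nothing was disturbed. From here I allow for tip = TCP + 39 mm, and reopen, re-centre and descend 36 mm further.

Call:
{"api": "step_arm", "payload": {"commands": [[[0,0,0],[0,0,0],1],[[0.012,0,0],[0,0,0],1],[[0.013,0,0],[0,0,0],1],[[0,0,0],[0,0,0],1],[[0,0,0],[0,0,0],1],[[0,0,0.016],[0,0,0],1],[[0,0,0.02],[0,0,0],1],[[0,0,0],[0,0,0],1]]}}

```text
time: 4.4
tcp_pos: [0.5184, 0.2971, 0.0664]
tcp_rot: [[0.094, 0.996, -0.006], [0.996, -0.094, -0.002], [-0.003, -0.006, -1.0]]
ft_force: [-1.0, 0.8, -0.2]
finger_gap: 1.0
```

Call:
{"api": "step_arm", "payload": {"commands": [[[0,0,0],[0,0,0],-1],[[0,0,0],[0,0,0],-1],[[0,0,0],[0,0,0],-1],[[0,0,0],[0,0,0],-1],[[0,0,0],[0,0,0],-1],[[0,0,0],[0,0,0],-1],[[0,0,0],[0,0,0],-1],[[0,0,0],[0,0,0],-1]]}}

```text
time: 5.4
tcp_pos: [0.5209, 0.2984, 0.0707]
tcp_rot: [[0.094, 0.996, -0.0], [0.996, -0.094, 0.0], [0.0, -0.0, -1.0]]
ft_force: [-3.3, -0.3, 5.5]
finger_gap: 0.148
```

Call:
{"api": "step_arm", "payload": {"commands": [[[-0.004,0,0],[0,0,0],-1],[[-0.005,0,0],[0,0,0],-1],[[-0.005,0,0],[0,0,0],-1],[[-0.005,0,0],[0,0,0],-1],[[-0.005,0,0],[0,0,0],-1],[[0,0,0],[0,0,0],-1],[[0,0,0],[0,0,0],-1],[[0,0,0],[0,0,0],-1]]}}

```text
time: 6.4
tcp_pos: [0.5193, 0.2741, 0.0706]
tcp_rot: [[0.094, 0.996, 0.001], [0.996, -0.094, -0.0], [-0.0, 0.001, -1.0]]
ft_force: [0.9, 0.7, 5.9]
finger_gap: 0.15
```

```bash
python3 - <<'E'
from h import *
s=env.read_state();im=eyes.camera('wrist');cv2.imwrite('pics/w3.png',im)
print(s['tcp_pos'],s['finger_gap'],s['ft_force'])
y=np.array([.0923,.9957,0]);c=np.array([.5198,.2865,0])
print('stud head expected',proj('wrist',c+70*y/1000+[0,0,.106],s),'tool y vs c',(s['tcp_pos']-c)@y)
g=cv2.cvtColor(im,6);
cv2.imwrite('pics/c5.png',cv2.resize(im[0:220,220:420],(540,594)))
E
```

```text
[0.51927971 0.27405567 0.07061318] 0.1504062249237977 [0.87913997 0.72385053 5.87638189]
stud head expected [[319.64988915  67.22830353]] tool y vs c -0.012438845408631095
```

View pics/c5.png

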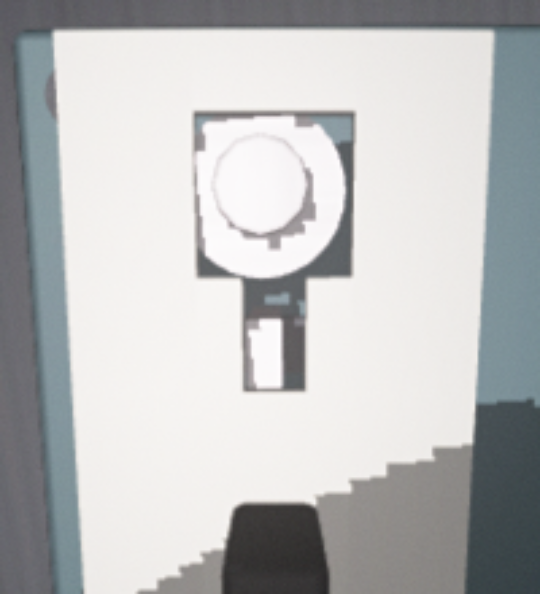

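The stud head, (260,185) in the crop, is inside the wide hole (195–353, 112–277), with about 3 mm of clearance at the tightest side. I'll centre it slightly and lift.

Call:
{"api": "step_arm", "payload": {"commands": [[[0.0005,-0.0015,0],[0,0,0],-1],[[0,0,-0.005],[0,0,0],-1],[[0,0,-0.008],[0,0,0],-1],[[0,0,-0.012],[0,0,0],-1],[[0,0,-0.02],[0,0,0],-1],[[0,0,-0.025],[0,0,0],-1],[[0,0,-0.02],[0,0,0],-1],[[0,0,0],[0,0,0],-1]]}}

```text
time: 7.45
tcp_pos: [0.5188, 0.2756, 0.1634]
tcp_rot: [[0.094, 0.996, 0.005], [0.996, -0.094, 0.002], [0.002, 0.005, -1.0]]
ft_force: [1.0, -1.0, -2.7]
finger_gap: 0.154
```

Call:
{"api": "step_arm", "payload": {"commands": [[[-0.03,0,0],[0,0,0],-1],[[-0.045,-0.004,0],[0,0,0],-1],[[-0.045,-0.004,0],[0,0,0],-1],[[-0.045,-0.004,0],[0,0,0],-1],[[-0.045,-0.004,0],[0,0,0],-1],[[-0.045,-0.004,0],[0,0,0],-1],[[-0.015,0,0],[0,0,0],-1],[[0,0,0],[0,0,0],-1]]}}

```text
time: 8.45
tcp_pos: [0.4716, 0.0077, 0.1596]
tcp_rot: [[0.096, 0.995, -0.001], [0.995, -0.096, 0.001], [0.001, -0.001, -1.0]]
ft_force: [0.4, -0.1, -3.8]
finger_gap: 0.151
```

Call:
{"api": "step_arm", "payload": {"commands": [[[0,0,0],[0,0,0.17],-1],[[0,0,0],[0,0,0.17],-1],[[0,0,0],[0,0,0.17],-1],[[0,0,0],[0,0,0.17],-1],[[0,0,0],[0,0,0.17],-1],[[0,0,0],[0,0,0.17],-1],[[0,0,0],[0,0,0.17],-1],[[0,0,0],[0,0,0.17],-1]]}}

```text
time: 9.45
tcp_pos: [0.472, 0.0098, 0.1598]
tcp_rot: [[0.994, 0.113, -0.001], [0.113, -0.994, 0.001], [-0.0, -0.001, -1.0]]
ft_force: [-0.4, 0.9, -3.7]
finger_gap: 0.148
```

Call:
{"api": "step_arm", "payload": {"commands": [[[0,0,0],[0,0,0.17],-1],[[0,0,0.01],[0,0,0],-1],[[0,0,0.02],[0,0,0],-1],[[0,0,0.02],[0,0,0],-1],[[0,0,0.02],[0,0,0],-1],[[0,0,0.01],[0,0,0],-1],[[0,0,0],[0,0,0],-1],[[0,0,0],[0,0,0],-1]]}}

```text
time: 10.45
tcp_pos: [0.4726, 0.0081, 0.0808]
tcp_rot: [[0.999, -0.052, 0.001], [-0.052, -0.999, -0.0], [0.001, 0.0, -1.0]]
ft_force: [-0.1, 0.2, -2.9]
finger_gap: 0.152
```

```bash
python3 - <<'E'
from h import *
s=env.read_state();im=eyes.camera('wrist');cv2.imwrite('pics/w4.png',im)
a=eyes.camera('scene');cv2.imwrite('pics/s4.png',a);b=eyes.camera('side');cv2.imwrite('pics/d4.png',b)
print(s['time'],s['tcp_pos'],s['finger_gap'],s['ft_force'])
cv2.imwrite('pics/c6.png',np.hstack([cv2.resize(b[170:320,220:420],(400,300)),cv2.resize(im,(400,250))[:250] if 0 else cv2.copyMakeBorder(cv2.resize(im,(400,250)),0,50,0,0,0)]))
E
```

```text
10.45 [0.47262897 0.00812231 0.08084693] 0.15166667310672596 [-0.12651644  0.22813701 -2.91020184]
```

View pics/c6.png

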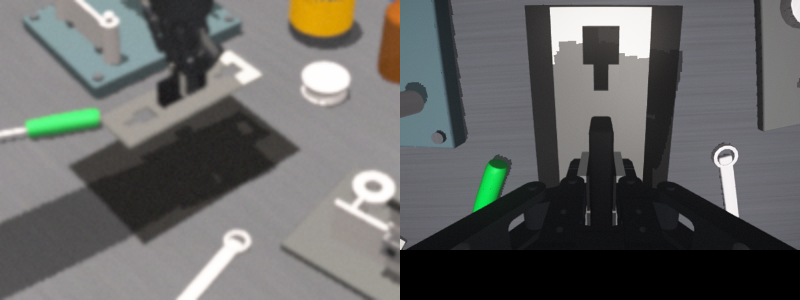

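The guard hangs level, aligned with the mat and over its middle. I'll lower it.

Call:
{"api": "step_arm", "payload": {"commands": [[[0,0,0.02],[0,0,0],-1],[[0,0,0.03],[0,0,0],-1],[[0,0,0.02],[0,0,0],-1],[[0,0,0.012],[0,0,0],-1],[[0,0,0.008],[0,0,0],-1],[[0,0,0.004],[0,0,0],-1],[[0,0,0],[0,0,0],-1],[[0,0,0],[0,0,0],-1]]}}

```text
time: 11.6
tcp_pos: [0.4725, 0.008, -0.0133]
tcp_rot: [[0.999, -0.053, 0.001], [-0.053, -0.999, -0.0], [0.001, 0.0, -1.0]]
ft_force: [-0.4, 0.4, -1.6]
finger_gap: 0.148
```

Call:
{"api": "step_arm", "payload": {"commands": [[[0,0,0.002],[0,0,0],-1],[[0,0,0.002],[0,0,0],-1],[[0,0,0.002],[0,0,0],-1],[[0,0,0.0015],[0,0,0],-1],[[0,0,0],[0,0,0],-1],[[0,0,0],[0,0,0],-1],[[0,0,0],[0,0,0],-1],[[0,0,0],[0,0,0],-1]]}}

```text
time: 12.6
tcp_pos: [0.4718, 0.0082, -0.0203]
tcp_rot: [[0.999, -0.053, -0.001], [-0.053, -0.999, 0.0], [-0.001, 0.0, -1.0]]
ft_force: [-4.3, 1.3, 6.1]
finger_gap: 0.149
```

Call:
{"api": "step_arm", "payload": {"commands": [[[0,0,0],[0,0,0],1],[[0,0,0],[0,0,0],1],[[0,0,0],[0,0,0],1],[[0,0,0],[0,0,0],1],[[0,0,0],[0,0,0],1],[[0,0,-0.04],[0,0,0],1],[[0,0,-0.06],[0,0,0],1],[[0,0,-0.06],[0,0,0],1]]}}

```text
time: 13.6
tcp_pos: [0.4714, 0.0082, 0.14]
tcp_rot: [[0.999, -0.053, -0.001], [-0.053, -0.999, 0.0], [-0.001, -0.0, -1.0]]
ft_force: [1.1, 0.9, 0.2]
finger_gap: 1.002
```

Call:
{"api": "step_arm", "payload": {"commands": [[[0,0,-0.02],[0,0,-0.178],1],[[0,0,0],[0,0,-0.178],1],[[0,0,0],[0,0,-0.178],1],[[0,0,0],[0,0,-0.178],1],[[0,0,0],[0,0,-0.178],1],[[0,0,0],[0,0,-0.178],1],[[0,0,0],[0,0,-0.178],1],[[0,0,0],[0,0,-0.178],1]]}}

```text
time: 14.6
tcp_pos: [0.4717, 0.0081, 0.1584]
tcp_rot: [[0.193, 0.981, -0.0], [0.981, -0.193, 0.0], [0.0, -0.0, -1.0]]
ft_force: [-0.9, 0.4, -0.1]
finger_gap: 0.993
```

```bash
python3 - <<'E'
from h import *
s=env.read_state();im=eyes.camera('side');cv2.imwrite('pics/d5.png',im);cv2.imwrite('pics/s5.png',eyes.camera('scene'))
print(s['time'],s['tcp_pos'],np.round(s['tcp_rot'],3).tolist(),s['finger_gap'])
t=np.array([.523,-.304,.16]);print('tool',np.array(s['tcp_rot']).T@(t-s['tcp_pos']))
# guard ends: white mask near the mat, in the side view
m=cv2.inRange(im[200:290,250:380],(150,150,150),(255,255,255));n,l,st,ce=cv2.connectedComponentsWithStats(m)
print([(x[4],x[:4].tolist(),(c+[250,200]).round(1).tolist()) for x,c in zip(st,ce) if x[4]>60][1:])
E
```

```text
14.6 [0.47173886 0.008115   0.15844363] [[0.193, 0.981, -0.0], [0.981, -0.193, 0.0], [0.0, -0.0, -1.0]] 0.9933850825377516
tool [-0.29636145  0.11051355 -0.00159554]
[(np.int32(191), [119, 0, 11, 23], [374.8, 210.6]), (np.int32(95), [72, 24, 17, 13], [329.3, 229.2]), (np.int32(447), [25, 33, 72, 37], [303.8, 252.5]), (np.int32(64), [115, 76, 15, 14], [373.2, 284.2]), (np.int32(77), [81, 84, 16, 6], [338.1, 286.8])]
```

Call:
{"api": "step_arm", "payload": {"commands": [[[-0.049,0.018,0],[0,0,0],1],[[-0.049,0.018,0],[0,0,0],1],[[-0.049,0.018,0],[0,0,0],1],[[-0.049,0.018,0],[0,0,0],1],[[-0.05,0.019,0],[0,0,0],1],[[-0.05,0.019,0],[0,0,-0.173],1],[[0,0,0],[0,0,-0.173],1],[[0,0,0],[0,0,0],1]]}}

```text
time: 15.7
tcp_pos: [0.5207, -0.3044, 0.1581]
tcp_rot: [[-0.14, 0.99, -0.001], [0.99, 0.14, 0.001], [0.001, -0.001, -1.0]]
ft_force: [0.5, 0.6, 0.0]
finger_gap: 0.997
```

```bash
python3 - <<'E'
from h import *
s=env.read_state();im=eyes.camera('wrist');cv2.imwrite('pics/w6.png',im)
print(s['time'],s['tcp_pos'],np.round(s['tcp_rot'],3).tolist(),s['finger_gap'])
c=np.array([.523,-.304]);u=np.array([.9885,.1512]);
print('expect bars',proj('wrist',[[*(c-.022*u),.141],[*(c+.022*u),.141]],s))
E
```

```text
15.7 [ 0.52065475 -0.30437984  0.15810416] [[-0.14, 0.99, -0.001], [0.99, 0.14, 0.001], [0.001, -0.001, -1.0]] 0.9965951848963429
expect bars [[288.23936114 223.15706998]
 [362.43117649 222.32712401]]
```

View pics/w6.png

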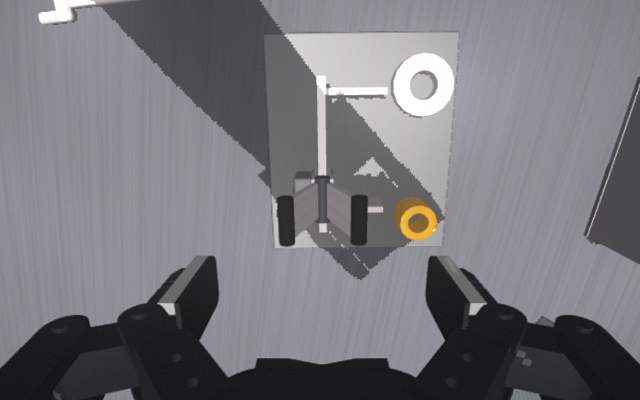

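The bars are at (286,220) and (359,220), within 3 px of the prediction and square to the fingers. The brass bush and the bearing are clear of the finger paths. I'll descend and squeeze.

Call:
{"api": "step_arm", "payload": {"commands": [[[0.0015,0.0005,0.025],[0,0,0],1],[[0,0,0.03],[0,0,0],1],[[0,0,0.02],[0,0,0],1],[[0,0,0.01],[0,0,0],1],[[0,0,0],[0,0,0],1],[[0,0,0],[0,0,0],0.2],[[0,0,0],[0,0,0],-0.2],[[0,0,0],[0,0,0],-1]], "grip_force": 50}}

```text
time: 16.75
tcp_pos: [0.5214, -0.3025, 0.0741]
tcp_rot: [[-0.145, 0.989, 0.001], [0.989, 0.145, -0.0], [-0.001, 0.001, -1.0]]
ft_force: [-0.9, 0.3, -1.0]
finger_gap: 0.378
```

Call:
{"api": "step_arm", "payload": {"commands": [[[0,0,0],[0,0,0],-1],[[0,0,0],[0,0,0],-1],[[0,0,0],[0,0,0],-1],[[0,0,0],[0,0,0],-1],[[0,0,0],[0,0,0],-1],[[0,0,0],[0,0,0],-1],[[0,0,0],[0,0,0],-1],[[0,0,0],[0,0,0],-1]]}}

```text
time: 17.75
tcp_pos: [0.5212, -0.3023, 0.0736]
tcp_rot: [[-0.145, 0.989, 0.0], [0.989, 0.145, -0.0], [-0.0, 0.0, -1.0]]
ft_force: [0.6, -0.8, -1.6]
finger_gap: 0.366
```

The gap corresponds to about 34 mm, so the clip is squeezed to its stop. I'll lift it and carry it over.

Call:
{"api": "step_arm", "payload": {"commands": [[[0,0,-0.006],[0,0,0],-1],[[0,0,-0.01],[0,0,0],-1],[[0,0,-0.014],[0,0,0],-1],[[0,0,-0.02],[0,0,0],-1],[[0,0,-0.02],[0,0,0],-1],[[0,0,-0.02],[0,0,0],-1],[[0,0,-0.02],[0,0,0],-1],[[0,0,0],[0,0,0],-1]]}}

```text
time: 18.75
tcp_pos: [0.5224, -0.3033, 0.1866]
tcp_rot: [[-0.146, 0.989, 0.004], [0.989, 0.146, -0.003], [-0.004, 0.003, -1.0]]
ft_force: [0.6, -0.2, -1.3]
finger_gap: 0.368
```

Call:
{"api": "step_arm", "payload": {"commands": [[[0.025,0.0035,0],[0,0,0],-1],[[0.045,0.0065,0],[0,0,0],-1],[[0.05,0.007,0],[0,0,0],-1],[[0.05,0.007,0],[0,0,0],-1],[[0.05,0.007,0],[0,0,0],-1],[[0.05,0.007,0],[0,0,0],-1],[[0.05,0.007,0],[0,0,0],-1],[[0.05,0.007,0],[0,0,0],-1]]}}

```text
time: 19.75
tcp_pos: [0.517, 0.074, 0.1823]
tcp_rot: [[-0.146, 0.989, -0.002], [0.989, 0.146, 0.001], [0.001, -0.002, -1.0]]
ft_force: [0.7, -0.2, -1.3]
finger_gap: 0.373
```

Call:
{"api": "step_arm", "payload": {"commands": [[[0.05,0.007,0],[0,0,0],-1],[[0.05,0.007,0],[0,0,0],-1],[[0.05,0.007,0],[0,0,0],-1],[[0.04,0.007,0],[0,0,0],-1],[[0.02,0.003,0],[0,0,0.119],-1],[[0,0,0],[0,0,0.119],-1],[[0,0,0],[0,0,0],-1],[[0,0,0],[0,0,0],-1]]}}

```text
time: 20.75
tcp_pos: [0.518, 0.2836, 0.1828]
tcp_rot: [[0.09, 0.996, -0.002], [0.996, -0.09, -0.0], [-0.001, -0.001, -1.0]]
ft_force: [0.6, 0.3, -0.5]
finger_gap: 0.37
```

```bash
python3 - <<'E'
from h import *
s=env.read_state();im=eyes.camera('wrist');cv2.imwrite('pics/w7.png',im)
a=eyes.camera('side');cv2.imwrite('pics/d7.png',a);c=eyes.camera('scene');cv2.imwrite('pics/s7.png',c)
print(s['time'],s['tcp_pos'],np.round(s['tcp_rot'],3).tolist(),s['finger_gap'])
S=np.array([.5198,.2865]);u=np.array([.0923,.9957])
P=[[*(S+k*u),z] for k,z in((-.07,.106),(.07,.106),(.05,.085),(-.05,.085))]
print(proj('wrist',P,s).round(1).tolist());print('side',proj('side',P).round(1).tolist());print('scene',proj('scene',P).round(1).tolist())
o=np.zeros((600,800,3),np.uint8)
o[:400,:640]=im
o[400:,:400]=0
v=cv2.resize(a[110:200,220:340],(267,200),interpolation=3);o[400:,:267]=v
v=cv2.resize(c[90:190,310:430],(240,200),interpolation=3);o[400:,300:540]=v
cv2.imwrite('pics/c7.png',o)
E
```

```text
20.75 [0.51801076 0.28358408 0.18284797] [[0.09, 0.996, -0.002], [0.996, -0.09, -0.0], [-0.001, -0.001, -1.0]] 0.3699328248429205
[[323.6, 276.3], [324.2, 95.9], [324.0, 123.1], [323.6, 243.2]]
side [[273.6, 176.7], [249.1, 155.6], [253.0, 164.3], [270.4, 179.5]]
scene [[348.5, 167.4], [380.0, 145.2], [375.3, 154.4], [353.0, 170.4]]
```

View pics/c7.png

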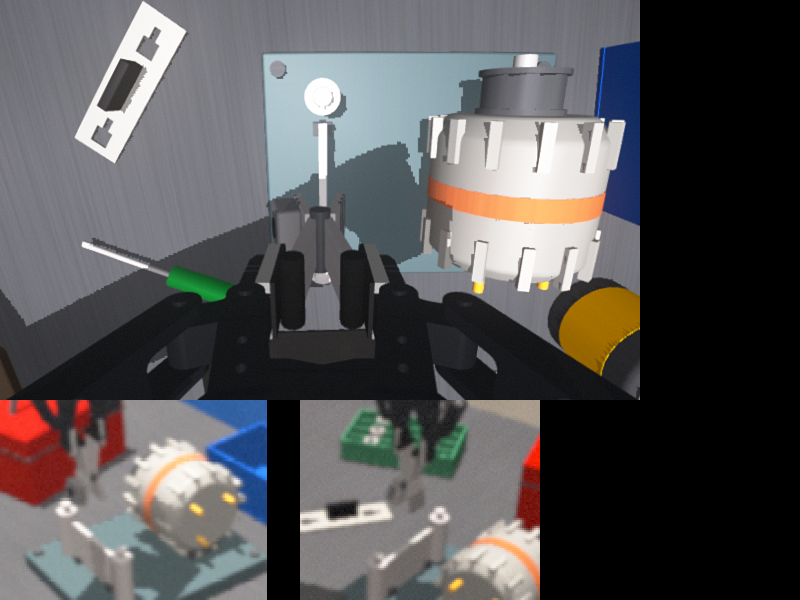

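The clip hangs upright and squeezed. Stud head at (324,97), predicted (324,96). Plate edge at column ~323 and clip mid-column ~321.5, so I shift +1.5 mm across and +3 mm along, then lower until the pivot is about 16 mm above the edge.

Call:
{"api": "step_arm", "payload": {"commands": [[[0.003,0.0015,0],[0,0,0],-1],[[0,0,0.015],[0,0,0],-1],[[0,0,0.02],[0,0,0],-1],[[0,0,0.02],[0,0,0],-1],[[0,0,0.015],[0,0,0],-1],[[0,0,0.01],[0,0,0],-1],[[0,0,0],[0,0,0],-1],[[0,0,0],[0,0,0],-1]]}}

```text
time: 21.9
tcp_pos: [0.5213, 0.2867, 0.1044]
tcp_rot: [[0.092, 0.996, 0.001], [0.996, -0.092, 0.0], [0.001, 0.001, -1.0]]
ft_force: [-0.7, -0.4, -1.1]
finger_gap: 0.37
```

Call:
{"api": "step_arm", "payload": {"commands": [[[0,0,0.003],[0,0,0],-1],[[0,0,0.003],[0,0,0],-1],[[0,0,0.003],[0,0,0],-1],[[0,0,0.003],[0,0,0],-1],[[0,0,0.003],[0,0,0],-1],[[0,0,0],[0,0,0],-1],[[0,0,0],[0,0,0],-1],[[0,0,0],[0,0,0],-1]]}}

```text
time: 22.9
tcp_pos: [0.5208, 0.2865, 0.0888]
tcp_rot: [[0.092, 0.996, 0.0], [0.996, -0.092, 0.0], [0.0, 0.0, -1.0]]
ft_force: [0.0, 0.1, -1.9]
finger_gap: 0.372
```

```bash
python3 - <<'E'
from h import *
s=env.read_state();print(s['time'],s['tcp_pos'],s['ft_force'],s['torque'])
S=np.array([.5198,.2865,.085]);print('tool offset of edge mid',np.array(s['tcp_rot']).T@(S-s['tcp_pos']))
E
```

```text
22.9 [0.52083332 0.28647647 0.08881135] [ 0.02006497  0.06574084 -1.88715117] [ 0.01180627 -0.03448298  0.04003013]
tool offset of edge mid [-7.20018162e-05 -1.03230205e-03  3.81101386e-03]
```

Call:
{"api": "step_arm", "payload": {"commands": [[[0,-0.0005,0.002],[0,0,0],-1],[[0,0,0],[0,0,0],-1],[[0,0,0],[0,0,0],-0.2],[[0,0,0],[0,0,0],0.0],[[0,0,0],[0,0,0],0.15],[[0,0,0],[0,0,0],0.3],[[0,0,0],[0,0,0],0.5],[[0,0,0],[0,0,0],0.6]]}}

```text
time: 23.9
tcp_pos: [0.5207, 0.2866, 0.0871]
tcp_rot: [[0.092, 0.996, 0.001], [0.996, -0.092, 0.0], [0.0, 0.001, -1.0]]
ft_force: [0.3, 0.3, 0.3]
finger_gap: 0.802
```

Call:
{"api": "step_arm", "payload": {"commands": [[[0,0,0],[0,0,0],1],[[0,0,0],[0,0,0],1],[[0,0,0],[0,0,0],1],[[0,0,-0.015],[0,0,0],1],[[0,0,-0.03],[0,0,0],1],[[0,0,-0.04],[0,0,0],1],[[0,0,-0.02],[0,0,0],1],[[0,0,0],[0,0,0],1]]}}

```text
time: 24.9
tcp_pos: [0.5214, 0.2869, 0.1941]
tcp_rot: [[0.092, 0.996, 0.004], [0.996, -0.092, 0.001], [0.002, 0.004, -1.0]]
ft_force: [-0.4, -0.8, 0.1]
finger_gap: 0.995
```

```bash
python3 - <<'E'
from h import *
s=env.read_state();im=eyes.camera('wrist');cv2.imwrite('pics/w8.png',im)
a=eyes.camera('side');cv2.imwrite('pics/d8.png',a);c=eyes.camera('scene');cv2.imwrite('pics/s8.png',c)
print(s['time'],s['tcp_pos'],s['finger_gap'],s['ft_force'])
S=np.array([.5198,.2865]);u=np.array([.0923,.9957]);v=np.array([.9957,-.0923])
print('expected bars',proj('wrist',[[*(S-.022*v),.154],[*(S+.022*v),.154]],s).round(1).tolist())
m=cv2.inRange(im[100:330,240:400],(0,0,0),(45,45,45))
n,l,st,ce=cv2.connectedComponentsWithStats(m)
print([(int(x[4]),(x[:4]+[240,100,0,0]).tolist(),(k+[240,100]).round(1).tolist()) for x,k in zip(st[1:],ce[1:]) if x[4]>150])
# things vs start
for nme,f,g in(('scene','scene0','s8'),('side','side0','d8')):
    d=cv2.absdiff(cv2.imread(f'pics/{f}.png'),cv2.imread(f'pics/{g}.png')).max(2)
    pts={'pulley':(.66,.0),}
# guard by its dark rib/white plate in the scene + side views
for nme,im2 in(('scene',c),('side',a)):
    q=proj(nme,[[.473,.008,.008]])[0];x,y=q.astype(int)
    w=im2[y-60:y+60,x-80:x+80];mm=cv2.inRange(w,(120,120,120),(255,255,255))
    for ct in cv2.findContours(mm,0,2)[0]:
        if cv2.contourArea(ct)>500:
            b=cv2.boxPoints(cv2.minAreaRect(ct))+[x-80,y-60];P=plane(nme,b,.008);print(nme,'guard box',P[:,:2].round(3).tolist(),P.mean(0).round(4))
E
```

```text
24.9 [0.52139415 0.28688948 0.1941209 ] 0.9953947995106444 [-0.41547981 -0.81923298  0.14509683]
expected bars [[285.5, 212.1], [352.6, 212.0]]
[(478, [344, 189, 14, 44], [350.4, 213.2]), (370, [279, 198, 14, 36], [285.4, 219.0]), (197, [270, 325, 130, 5], [340.0, 327.4])]
scene guard box [[0.364, -0.02], [0.336, 0.058], [0.575, 0.039], [0.59, -0.031]] [0.4664 0.0115 0.008 ]
scene guard box [[0.445, -0.244], [0.179, -0.0], [0.544, 0.265], [0.732, -0.031]] [ 0.4749 -0.0025  0.008 ]
side guard box [[0.368, 0.05], [0.604, 0.036], [0.57, -0.038], [0.347, -0.019]] [0.4723 0.0071 0.008 ]
side guard box [[0.206, -0.014], [0.466, 0.381], [0.834, 0.044], [0.479, -0.263]] [0.4963 0.0372 0.008 ]
side guard box [[0.466, 0.381], [0.522, 0.33], [0.399, 0.158], [0.349, 0.203]] [0.4341 0.2678 0.008 ]
```

The bars measure (350,213) and (285,219), expected (353,212) and (286,212). Their separation is 65 px against 67 px for a closed clip. So the clip is shut, upright and centred. The guard's centre measures about (0.470, 0.009), with the mat's at (0.473, 0.008).

```bash
python3 -c "
from h import *
print(job.finish_job())"
```

```text
the job is handed in; nothing more can be done
None
```

I slid the larger guard to the wide ends of its keyholes, lifted it off its studs and laid it rib up on the mat. I then squeezed the clip off its bracket and let it close on the earth plate's edge between the studs. The job was handed in at about 25 s of the 54 s allowed; no verdict was reported.

**First grasp failed:** my first try closed on nothing above the rib. The images showed the fingertips about 39 mm (shut) to 53 mm (open) behind the reported TCP, which disagrees with the tool description. I corrected for this in every later move, and the failed grasp moved nothing.

**Last checks:**
- **Guard:** its centre measured about (0.470, 0.009) m against the mat's (0.473, 0.008) m, so within about 5 mm. I saw it level above the mat before lowering it; afterwards I checked its position only from pixel measurements, because my picture views were used up.
- **Clip:** its bars appeared within about 3 px of where a closed, centred, upright clip would be, except the left bar. That one was 7 px off along the plate edge, probably because it was only partly picked out. I put the pivot about 16 mm above the edge; that comes from the arm's position, not a separate measurement.
- **Arm:** clear above the clip, with no contact force beyond the noise.
- **Not checked:** the clip's contact force on the plate could not be measured. I did not re-measure the other things on the bench, but the arm was never knowingly near enough to touch them.

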